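Get the fuel funnel out from behind the bottles

ROBOT

A 6-joint arm with a two-finger parallel gripper is mounted at the origin on the work surface. World frame = base frame: x ahead of the robot, y to its left, z up, the work surface at z = 0. Lengths are in m, angles in rad, forces in N, time in s.
With the tool pointing down it reaches from about 0.35 to 0.875 m from the base axis. Payload 15.5 kg.
Tool frame: the origin (TCP) lies on the front face of the gripper's body, between the roots of the fingers; the fingertips stand 73 mm ahead of it and the grasp point (between the pads) lies 54 mm ahead of it; y points along the fingers, x is the direction in which the jaws open and shut, and the axes are right-handed (so a half turn about y gives the same grasp; the last joint's range is limited). The gripper opens to 85 mm and grips with 20 to 120 N. Pads are 22 mm wide; open, the fingers measure 114 mm over their backs; the gripper's body (76 mm by 85 mm) begins 54 mm behind the grasp point. The pads swing forward as they close: fully open they stand 13 mm farther back than shut.
Start: joints at [1.216, 0.494, 1.345, -0, 1.302, -0.096], TCP at [0.16, 0.604, 0.304] pointing down, gripper open.
Joint ranges: [-2.91, 2.91], [-0.82, 2.16], [0.22, 2.67], [-1.22, 4.37], [0.12, 2.79], [-3.08, 3.08]. Speed limits (rad/s): [1.89, 1.89, 2.57, 3.01, 3.01, 3.01].

INTERFACE

Orientations are given as a unit quaternion [w, x, y, z].
In Python, from cell import env, eyes gives the robot as it stands.
- The arm moves only by the tool drive_tool, never from a script. Its argument "plan" is one flat list of numbers, 6 for each row, row after row: the shift along the tool's x, y, z in m, then the turn, a rotation vector about the tool's x, y, z in rad. In form: [tx, ty, tz, ax, ay, az, tx, ty, tz, ax, ay, az, ...]. A call has 1 to 12 rows; each row shifts and turns the commanded pose from where the row before left it, along the tool's axes as they then stand; what a row does not reach is not made up. A row lasts 1/10 s, in which the tool goes at most 50 mm and 8.59 degrees, less where a joint would pass 70% of its speed; a pose out of reach is approached as far as the arm can. A call with a gripper value outside its range is refused whole. "grip" is the opening, from 0 (shut) to 1 (fully open), set as the call begins (left out, the last holds). The fingers move at their own pace and stop on an object; the grip force is fixed at half the most. Time passes only in rows, so rows that do not move let the fingers close. It gives the time, the measured TCP pose, the force and the opening at its end, in the units of the state.
- env.observe(): the state, without advancing time (a new reading comes with each control period).
- eyes.snapshot(name): name is "side" or "top" or "wrist"; returns a dict with "img" (480x640x3 uint8, red, green, blue), "intrinsics" (3x3 intrinsics, pixels), "position" and "attitude" of the camera in the world. Camera axes: x right, y down, z forward; pixel columns grow to the right and rows downward; lengths in m; the calibration is good to about 2 mm. A picture is of the moment at which its call begins. There is no depth.
- env.finish_job(): hands the job in, once; it reports no verdict.
The state is a dict: "t": time; "q": joint angles; "qd": joint speeds; "effort": joint torques, N m; "eef_pos": TCP position; "tcp_rot": TCP orientation; "ft_force": force on the tool from outside, world axes, zero at the start; "wrist_torque": the same for the moment, N m; "width": opening from 0.0 (shut) to 1.0 (fully open).
Only numpy, scipy, OpenCV 4.12 (cv2) and the standard library are available. Lean on these libraries where they do the work, as an engineer would, in place of code of your own. Each camera call takes 0.05 s, during which the arm holds its last target. There are 200 camera calls.

TASK

The brass funnel is hemmed in at the back of the plywood caddy by two bottles and a spray can: first stand all three in the low aluminium tray, then take the funnel and seat it upright with its spout down in the neck of the fuel can, flange resting on the neck. Only then put the two bottles and the spray can back in the caddy, each standing on the very spot it came from. Tip nothing over and leave the ride-height gauge and the wheelie bar where they lie.

Things in the scene. Friction and masses are not known exactly. Their poses are not given: they have to be found in the camera images.
- oil_bottle: Loose round white plastic bottle, 44 mm diameter, 126 mm tall: straight to 82 mm, conical shoulder from 82 to 100 mm, black round cap of 28 mm diameter from 100 to 126 mm (pick it up by the cap). About 110 g. Origin at the centre of its underside, z up.
- square_bottle: Loose grey plastic bottle with a square body 38 x 38 mm, 84 mm high, a neck of 22 mm diameter above it and a white round cap of 26 mm diameter from 98 to 124 mm (pick it up by the cap). About 120 g. Origin at the centre of its underside, z up, x and y square to its sides.
- spray_can: Loose aluminium spray can, 46 mm diameter, 140 mm tall: straight to 104 mm, short shoulder to 112 mm, grey round cap of 28 mm diameter from 112 to 140 mm (pick it up by the cap). About 130 g. Origin at the centre of its underside, z up.
- funnel: Loose brass funnel, 78 mm tall, spout down: spout 16 mm diameter, 30 mm long; flat flange 44 mm diameter (30 to 34 mm up); cone from 34 to 60 mm; upright rim of 58 mm outside diameter from 60 to 78 mm up (grip it across the rim's outside). 120 g. Origin at the centre of the spout's lower end, z up. Starts with its spout in the caddy's socket, flange resting on it, origin 18 mm above the table.
- caddy: Fixed plywood board 140 (x) x 176 (y) x 12 mm, back rail 44 mm high at its +x edge. Origin: centre of underside. Socket tube, 44 mm diameter, top 48 mm high, at x 30, y 0 mm, holds the funnel at the start. Flat round dark marks (54 mm) at (x, y) = (-32, 0), (1, 55), (1, -55) mm, 12 mm up, each carry a bottle or the spray can at the start, within 3 mm of centre; which one where varies.
- tray: Fixed low open aluminium tray, the side area: 100 (x) x 224 (y) mm outside, walls 4 mm thick and 16 mm high above the table, inner floor 4 mm above the table. Empty at the start; takes the three in one row along its y, about 66 mm apart. Origin at the centre of its underside.
- fuel_can: Fixed round steel fuel can: body 100 mm diameter, 70 mm high, sloping shoulder, in its centre an open dark neck tube, 44 mm outside, 34 mm inside diameter, flat top 106 mm above the table, 33 mm deep. Wire handle on its -y side (out to 76 mm), screw cap lying on the table at its +y side. Origin at the centre of its underside; the seated funnel's origin is 76 mm above it.
- height_gauge: Loose white plastic ride-height gauge, a little staircase 80 x 28 mm, 6 to 22 mm high, lying on the table. Bystander: not to be disturbed. Origin under its middle.
- wheelie_bar: Loose red aluminium wheelie bar, a ladder-like frame about 125 x 62 mm with two small black wheels, 24 mm high, lying on the table. Bystander: not to be disturbed. Origin under its middle, long axis x.
Not all that is in view belongs to the job. What is shaped like the spray_can but blue or purple is not meant.

How it is judged:
By the outcome, as a careful person would: the job done as asked, in the order asked, and still so for the second after the job is handed in, with the robot touching nothing.
It also fails if it takes over 147 s, if anything falls off the work surface, if the arm or the gripper's body presses on something with over 40 N, if the wrist force passes 120 N, or if a joint passes its speed limit or range.

## Working session

There is one attempt and no reset: what is moved stays moved. The work goes in short steps, Python scripts to look and compute and a tool call to move; the robot and the scene stay as the last step left them, time stands still between calls to the robot, and variables do not carry over. Pictures are saved under pics/ and viewed, about 12 in all and at most 16, crops included, and the job is handed in when it is done.

Besides the shell and the picture viewer there is one more tool, called as name(argument=value, ...) on one line, values as JSON. drive_tool: Moves the arm, as the interface text tells. Its arguments: {"type":"object","properties":{"plan":{"type":"array"},"grip":{"type":"number"}},"required":["plan"]}

```bash
ls; mkdir -p pics; cat > h.py <<'E'
import numpy as np, cv2
from scipy.spatial.transform import Rotation as R
from cell import env, eyes
def rot(a):
    a=np.array(a)
    return a if a.shape==(3,3) else R.from_quat(np.r_[a[1:],a[0]]).as_matrix()
def snap(n,f=None):
    s=eyes.snapshot(n)
    if f: cv2.imwrite('pics/'+f,s['img'][:,:,::-1])
    return s
def ray(s,u,v,z):
    d=rot(s['attitude'])@np.linalg.inv(s['intrinsics'])@[u,v,1]; p=np.array(s['position'])
    return p+d*(z-p[2])/d[2]
def proj(s,P):
    c=np.array(s['intrinsics'])@(rot(s['attitude']).T@(np.array(P)-s['position'])); return c[:2]/c[2]
E
python3 - <<'E'
from h import *
for n in('top','side','wrist'):
    s=snap(n,n+'0.png'); print(n,s['position'],np.round(s['attitude'],3).tolist(),s['intrinsics'][0][0])
print(env.observe())
E
```

```text
pics
top [0.39282866 0.01695015 0.94282239] [-0.062, 0.714, -0.694, 0.063] 473.7848708073706
side [ 0.10916153 -0.46624896  0.75159814] [-0.354, 0.851, -0.362, 0.138] 507.6164778388972
wrist [0.09211749 0.62025122 0.37353045] [0.109, 0.785, 0.605, 0.083] 401.07640828987655
{'t': 0.15, 'q': array([ 1.21652536e+00,  4.94038928e-01,  1.34597785e+00,  4.67470483e-06,
        1.30248031e+00, -9.55031660e-02]), 'qd': array([-0.00061261, -0.00152629, -0.00239314,  0.00048392,  0.00135703,
        0.00028088]), 'effort': array([ 2.06852885e-03, -8.82536530e+01, -3.84067297e+01,  2.51390827e-05,
        6.97560841e-03,  9.12968653e-05]), 'eef_pos': array([0.15985895, 0.60400343, 0.30344185]), 'tcp_rot': array([-0.56016396,  0.56050125,  0.4310371 , -0.43158047]), 'ft_force': array([-0.03892569,  0.06464425, -0.1701305 ]), 'wrist_torque': array([-0.02196297, -0.0387408 , -0.00307483]), 'width': 0.9955583389165202}
```

View pics/top0.png

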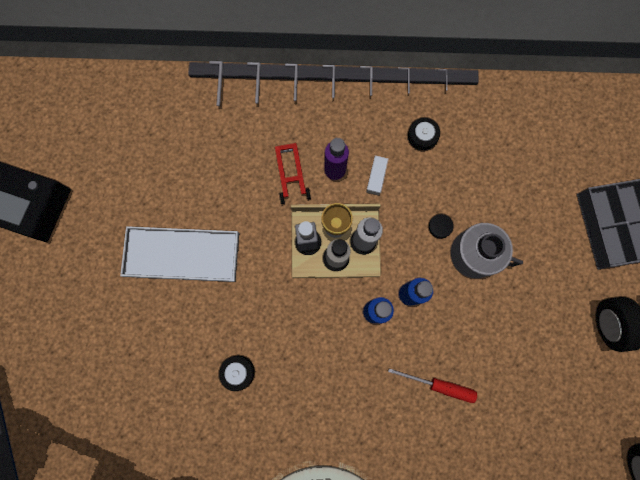

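View pics/side0.png

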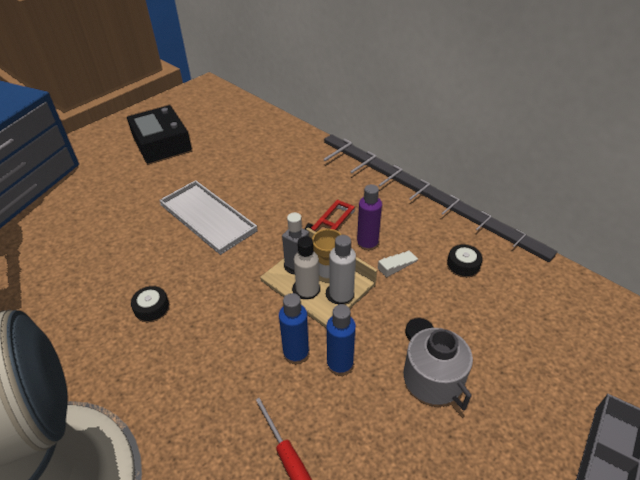

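The top view shows the caddy at (336,241), with the square bottle (white cap) at (306,230), the oil bottle (black cap) at (338,247), the real spray can (silver, grey cap) at (370,228) and the funnel at (337,222). Lookalikes are two blue cans at (384,310) and (424,289) and a purple can at (338,147); I reject all three by colour. The tray is at (180,254) and the fuel can neck at (491,246).

```bash
python3 - <<'E'
from h import *
a=cv2.imread('pics/top0.png')[190:290,270:400]; a=cv2.resize(a,None,fx=4.6,fy=4.6,interpolation=cv2.INTER_CUBIC)
b=cv2.imread('pics/side0.png')[200:320,250:390]; b=cv2.resize(b,None,fx=4.6,fy=4.6,interpolation=cv2.INTER_CUBIC)
a=np.vstack([a,np.zeros((552-460,a.shape[1],3),np.uint8)]); a=a[:,:598]
c=np.hstack([a,np.zeros((552,644-0,3),np.uint8)])[:, :598+644]; c[:,598:]=b[:552,:644]
c=cv2.resize(c,(800,355),interpolation=cv2.INTER_AREA); cv2.imwrite('pics/crop1.png',c)
s=snap('top'); im=s['img']; hsv=cv2.cvtColor(im,cv2.COLOR_RGB2HSV)
# caddy: pale yellow wood
for p in[(300,265),(250,300),(180,255),(484,240),(491,246)]: print(p,hsv[p[1],p[0]])
m=((hsv[...,0]>14)&(hsv[...,0]<28)&(hsv[...,2]>140)).astype(np.uint8)
m=cv2.morphologyEx(m,cv2.MORPH_OPEN,np.ones((3,3)))
def big(m,x0,x1,y0,y1):
    k=np.zeros_like(m);k[y0:y1,x0:x1]=m[y0:y1,x0:x1]
    cs=cv2.findContours(k,0,1)[0]; return max(cs,key=cv2.contourArea)
c=big(m,270,400,190,300); r=cv2.minAreaRect(c); print(cv2.boundingRect(c),[ray(s,*p,0.012)[:2].round(4).tolist() for p in cv2.boxPoints(r)])
m=((hsv[...,1]<60)&(hsv[...,2]>60)).astype(np.uint8)
c=big(m,100,260,210,300); r=cv2.minAreaRect(c); print(r,[ray(s,*p,0.016)[:2].round(4).tolist() for p in cv2.boxPoints(r)])
E
```

```text
(300, 265) [ 20  93 172]
(250, 300) [ 13 123 131]
(180, 255) [110  20 190]
(484, 240) [114  22  59]
(491, 246) [120  13  60]
(292, 211, 88, 66) [[0.4849, 0.0702], [0.6162, 0.0753], [0.6214, -0.1002], [0.4899, -0.1011]]
((179.08450317382812, 253.58460998535156), (116.43086242675781, 50.90636444091797), 2.5261168479919434) [[0.4739, 0.4066], [0.5754, 0.4125], [0.5718, 0.1803], [0.4705, 0.1787]]
```

View pics/crop1.png

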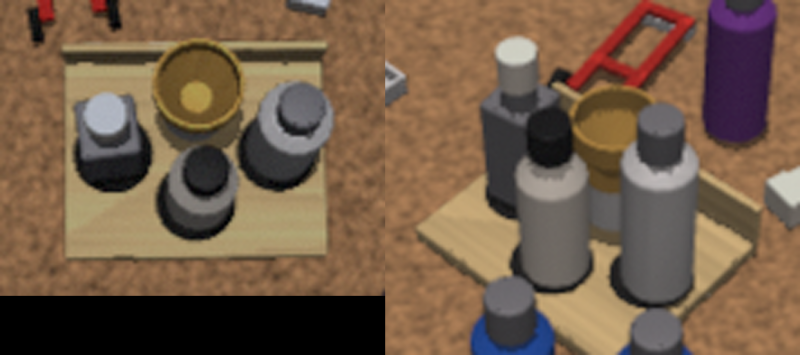

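The crop confirms the choice: black cap = oil bottle in front, white cap = square bottle on the left, grey cap on a silver can = spray can on the right, funnel behind.

```bash
cat >> h.py <<'E'
def tri(A,pa,B,pb):
    rs=[]
    for s,p in((A,pa),(B,pb)):
        d=rot(s['attitude'])@np.linalg.inv(s['intrinsics'])@[*p,1]; d/=np.linalg.norm(d); rs.append((np.eye(3)-np.outer(d,d),np.array(s['position'])))
    return np.linalg.solve(sum(M for M,_ in rs),sum(M@p for M,p in rs))
def go(P,tx=None):
    """tool-frame shift to TCP P, and rotvec to point down with tool x along angle tx (mod pi)"""
    o=env.observe(); M=rot(o['tcp_rot']); 
    print('t',round(o['t'],2),'pos',o['eef_pos'].round(4),'x axis',np.degrees(np.arctan2(M[1,0],M[0,0])).round(2),'zaxis',M[:,2].round(3),'F',o['ft_force'].round(1),'w',round(o['width'],3))
    print(' shift',(M.T@(np.array(P)-o['eef_pos'])).round(4).tolist(),end=' ')
    if tx is not None:
        best=None
        for a in(tx,tx+np.pi):
            x=np.array([np.cos(a),np.sin(a),0]); z=np.array([0,0,-1.]); T=np.c_[x,np.cross(z,x),z]
            r=R.from_matrix(M.T@T).as_rotvec()
            if best is None or np.linalg.norm(r)<np.linalg.norm(best): best=r
        print(' turn',best.round(4).tolist(),end=' ')
    print()
E
python3 - <<'E'
from h import *
s=snap('top'); S=snap('side')
def A(X,Y): return 270+X*.3375,190+Y*.3375
def B(X,Y): return 250+(X-385)*.3375,200+Y*.3375
for n,a,b,z in(('oil',(208,160),(549,119),.138),('sq',(107,107),(516,48),.136),('spray',(303,99),(661,115),.152),('fun',(198,84),(615,115),.096)):
    print(n,'top',ray(s,*A(*a),z).round(4),'side',ray(S,*B(*b),z).round(4))
print('neck',ray(s,491,244,.106).round(4),'side',ray(S,443,341,.106).round(4))
for p in((292,276.7),(380.4,276.7)): print(ray(s,*p,.012).round(4))
for p in((484,250),): print('body',ray(s,*p,.07).round(4))
go([.53,-.015,.4],0.0)
w=snap('wrist'); o=env.observe(); M=rot(o['tcp_rot']); print('wcam in tool',(M.T@(np.array(w['position'])-o['eef_pos'])).round(4)); print((M.T@rot(w['attitude'])).round(3))
E
```

```text
oil top [ 0.5301 -0.0179  0.138 ] side [ 0.5294 -0.0129  0.138 ]
sq top [0.5602 0.042  0.136 ] side [0.5602 0.0468 0.136 ]
spray top [ 0.5649 -0.0712  0.152 ] side [ 0.5656 -0.0672  0.152 ]
fun top [ 0.5847 -0.0125  0.096 ] side [ 0.5887 -0.0092  0.096 ]
neck [ 0.5434 -0.2898  0.106 ] side [ 0.542  -0.2914  0.106 ]
[0.4835 0.0702 0.012 ]
[ 0.4886 -0.1038  0.012 ]
body [ 0.5381 -0.2895  0.07  ]
t 0.3 pos [0.1599 0.6041 0.3037] x axis 75.17 zaxis [-0.967  0.256 -0.   ] F [-0.1  0.  -0.4] w 1.002
 shift [-0.5038, -0.0961, -0.5162]  turn [-1.3203, 1.0167, 1.0162] 
wcam in tool [-0.0017 -0.0701  0.0696]
[[ 1.     0.001 -0.   ]
 [ 0.    -0.272  0.962]
 [ 0.001 -0.962 -0.272]]
```

The tool's y axis is the approach axis (down), so I correct my helper for that and move over the caddy.

```bash
sed -i 's/z=np.array(\[0,0,-1.\]); T=np.c_\[x,np.cross(z,x),z\]/y=np.array([0,0,-1.]); T=np.c_[x,y,np.cross(x,y)]/; s/zaxis/yaxis/; s/M\[:,2\].round/M[:,1].round/' h.py; python3 -c "
from h import *
go([.53,-.015,.30],0.0)"
```

```text
t 0.35 pos [0.1599 0.6042 0.3037] x axis 75.17 yaxis [-0. -0. -1.] F [ 0.2 -0.3  0.8] w 1.0
 shift [-0.5038, 0.0039, -0.5162]  turn [0.0001, 1.312, -0.0002]
```

drive_tool(plan=[-0.0315, 0, -0.0322, 0, 0, 0, -0.0315, 0, -0.0322, 0, 0, 0, -0.0315, 0, -0.0322, 0, 0, 0, -0.0315, 0, -0.0322, 0, 0, 0, -0.0315, 0, -0.0322, 0, 0, 0, -0.0315, 0, -0.0322, 0, 0, 0, -0.0315, 0, -0.0322, 0, 0, 0, -0.0315, 0, -0.0322, 0, 0, 0, -0.0315, 0, -0.0322, 0, 0, 0, -0.0315, 0, -0.0322, 0, 0, 0, -0.0315, 0, -0.0322, 0, 0, 0, -0.0315, 0, -0.0322, 0, 0, 0])

```text
t: 1.55
eef_pos: [0.4374, 0.1381, 0.3041]
tcp_rot: [-0.56, 0.56, 0.431, -0.431]
ft_force: [0.4, 0.8, -0.5]
width: 1.006
```

drive_tool(plan=[-0.0315, 0, -0.0322, 0, 0, 0, -0.0315, 0, -0.0322, 0, 0, 0, -0.0315, 0, -0.0322, 0, 0, 0, 0, 0, 0, 0, 0.146, 0, 0, 0, 0, 0, 0.146, 0, 0, 0, 0, 0, 0.146, 0, 0, 0, 0, 0, 0.146, 0, 0, 0, 0, 0, 0.146, 0, 0, 0, 0, 0, 0.146, 0, 0, 0, 0, 0, 0.146, 0, 0, 0, 0, 0, 0.146, 0, 0, 0, 0, 0, 0.146, 0])

```text
t: 2.75
eef_pos: [0.5059, 0.0238, 0.3039]
tcp_rot: [-0.707, 0.707, -0.003, 0.003]
ft_force: [-1.0, 0.3, -0.2]
width: 1.0
```

```bash
python3 -c "
from h import *
go([.53,-.015,.30],0.0); snap('wrist','w1.png')
import json
"
```

```text
t 2.75 pos [0.5059 0.0238 0.3039] x axis -0.46 yaxis [ 0. -0. -1.] F [-1.   0.3 -0.2] w 1.0
 shift [0.0244, 0.0039, -0.0386]  turn [0.0, -0.008, 0.0001]
```

View pics/w1.png

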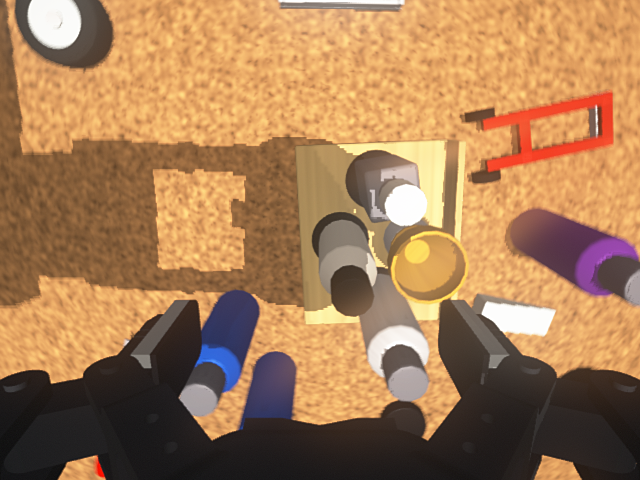

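The wrist view shows the square's white cap top at (405,204), the oil's black cap top at (352,297), the spray's grey cap top at (408,383) and the funnel rim at (428,266).

```bash
python3 -c "
from h import *
w=snap('wrist')
for n,p,z in(('oil',(352,297),.138),('sq',(405,204),.136),('spray',(408,383),.152),('fun',(428,266),.096)): print(n,ray(w,*p,z).round(4))
"
```

```text
oil [ 0.5251 -0.0167  0.138 ]
sq [0.557  0.0429 0.136 ]
spray [ 0.5603 -0.0709  0.152 ]
fun [ 0.5843 -0.0121  0.096 ]
```

drive_tool(plan=[0.0108, 0, -0.0199, 0, 0, 0, 0.0108, 0, -0.0199, 0, -0.008, 0, 0, 0.02, 0, 0, 0, 0, 0, 0.035, 0, 0, 0, 0, 0, 0.035, 0, 0, 0, 0, 0, 0.02, 0, 0, 0, 0, 0, 0.008, 0, 0, 0, 0, 0, 0, 0, 0, 0, 0], grip=0.65)

```text
t: 3.65
eef_pos: [0.5273, -0.016, 0.1854]
tcp_rot: [0.707, -0.707, -0.003, 0.004]
ft_force: [-0.4, -0.5, 1.2]
width: 0.649
```

```bash
python3 -c "
from h import *
go([.5275,-.016,.186],0.0); snap('wrist','w2.png'); s=snap('side','s2.png')
a=cv2.imread('pics/w2.png')[200:480,120:520]; b=cv2.resize(cv2.imread('pics/s2.png')[160:300,230:430],(400,280)); cv2.imwrite('pics/c2.png',np.hstack([a,b]))
"
```

```text
t 3.65 pos [ 0.5273 -0.016   0.1854] x axis 0.5 yaxis [-0.001  0.    -1.   ] F [-0.4 -0.5  1.2] w 0.649
 shift [0.0002, -0.0006, 0.0]  turn [-0.0002, 0.0087, -0.0014]
```

View pics/c2.png

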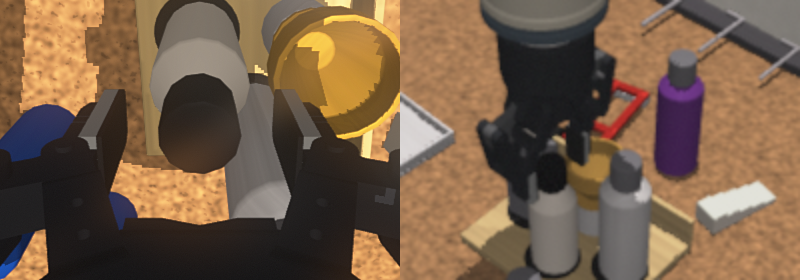

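Cap is centred between the pads; I close on it.

drive_tool(plan=[0, 0, 0, 0, 0, 0, 0, 0, 0, 0, 0, 0, 0, 0, 0, 0, 0, 0, 0, 0, 0, 0, 0, 0, 0, 0, 0, 0, 0, 0, 0, 0, 0, 0, 0, 0, 0, 0, 0, 0, 0, 0, 0, 0, 0, 0, 0, 0], grip=0)

```text
t: 4.55
eef_pos: [0.5279, -0.0161, 0.187]
tcp_rot: [-0.707, 0.707, 0.003, -0.002]
ft_force: [-2.4, 0.9, 11.7]
width: 0.304
```

drive_tool(plan=[0, -0.01, 0, 0, 0, 0, 0, -0.03, 0, 0, 0, 0, 0, -0.04, 0, 0, 0, 0, 0, -0.04, 0, 0, 0, 0, 0, -0.03, 0, 0, 0, 0, 0, -0.01, 0, 0, 0, 0])

```text
t: 5.15
eef_pos: [0.5281, -0.0161, 0.3499]
tcp_rot: [-0.707, 0.707, 0.004, -0.0]
ft_force: [-0.1, 0.5, -1.7]
width: 0.308
```

```bash
python3 -c "
from h import *
go([.52,.23,.178],0.0); snap('side','s3.png'); s=snap('top','t3.png')
im=s['img']; hsv=cv2.cvtColor(im,cv2.COLOR_RGB2HSV)
m=((hsv[...,1]<60)&(hsv[...,2]>60)).astype(np.uint8); m[:, :100]=0;m[:,260:]=0;m[:210]=0;m[300:]=0
c=max(cv2.findContours(m,0,1)[0],key=cv2.contourArea); p=cv2.approxPolyDP(c,8,True)[:,0]; print(p.tolist()); print([ray(s,*q,.016)[:2].round(4).tolist() for q in p])
"
```

```text
t 5.15 pos [ 0.5281 -0.0161  0.3499] x axis 0.36 yaxis [ 0.005 -0.001 -1.   ] F [-0.1  0.5 -1.7] w 0.308
 shift [-0.0075, 0.1716, 0.2463]  turn [0.0008, 0.0062, 0.0054] 
[[126, 226], [121, 276], [220, 280], [214, 299], [252, 299], [259, 272], [231, 268], [237, 231]]
[[0.5748, 0.4046], [0.4749, 0.4044], [0.4726, 0.2104], [0.4354, 0.2196], [0.4375, 0.1459], [0.4905, 0.135], [0.4968, 0.1903], [0.5711, 0.183]]
```

View pics/s3.png

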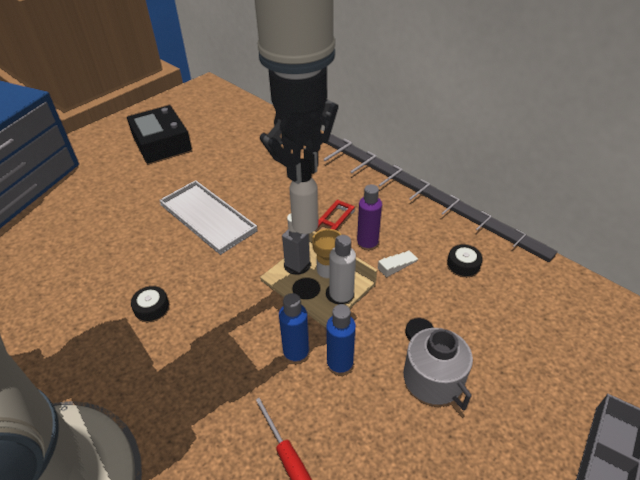

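Oil bottle is held, upright and clear of the caddy. The tray centre is about (0.523, 0.2945), so slots are at y 0.3605, 0.2945 and 0.2285. Oil goes to the far slot.

drive_tool(plan=[0, 0, 0.02, 0, 0, 0, 0, 0, 0.045, 0, 0, 0, 0, 0, 0.045, 0, 0, 0, 0, 0, 0.045, 0, 0, 0, 0, 0, 0.045, 0, 0, 0, 0, 0, 0.045, 0, 0, 0, 0, 0, 0.045, 0, 0, 0, 0, 0, 0.045, 0, 0, 0, 0, 0, 0.022, 0, 0, 0, -0.002, 0, 0.02, 0, 0, 0, 0, 0, 0, 0, 0, 0, 0, 0, 0, 0, 0, 0])

```text
t: 6.45
eef_pos: [0.5229, 0.3606, 0.3449]
tcp_rot: [-0.707, 0.707, 0.002, -0.003]
ft_force: [-0.3, -0.6, -1.4]
width: 0.305
```

```bash
python3 -c "
from h import *
go([.524,.3605,.18],0.0)"
```

```text
t 6.45 pos [0.5229 0.3606 0.3449] x axis 0.36 yaxis [-0.001 -0.001 -1.   ] F [-0.3 -0.6 -1.4] w 0.305
 shift [0.0013, 0.1649, 0.0001]  turn [0.0011, 0.0063, -0.0013]
```

drive_tool(plan=[0.001, 0.02, 0, 0, 0, 0, 0, 0.04, 0, 0, 0, 0, 0, 0.04, 0, 0, 0, 0, 0, 0.03, 0, 0, 0, 0, 0, 0.02, 0, 0, 0, 0, 0, 0.01, 0, 0, 0, 0, 0, 0.004, 0, 0, 0, 0, 0, 0, 0, 0, 0, 0, 0, 0, 0, 0, 0, 0])

```text
t: 7.35
eef_pos: [0.5247, 0.361, 0.183]
tcp_rot: [0.707, -0.707, -0.003, 0.002]
ft_force: [0.3, -0.9, -0.7]
width: 0.304
```

drive_tool(plan=[0, 0.001, 0, 0, 0, 0, 0, 0.001, 0, 0, 0, 0, 0, 0.001, 0, 0, 0, 0, 0, 0, 0, 0, 0, 0])

```text
t: 7.75
eef_pos: [0.5243, 0.3611, 0.1791]
tcp_rot: [0.707, -0.707, -0.002, 0.002]
ft_force: [-0.4, 0.6, 2.0]
width: 0.307
```

drive_tool(plan=[0, 0, 0, 0, 0, 0, 0, 0, 0, 0, 0, 0, 0, 0, 0, 0, 0, 0, 0, 0, 0, 0, 0, 0, 0, 0, 0, 0, 0, 0], grip=0.65)

```text
t: 8.25
eef_pos: [0.5242, 0.361, 0.1788]
tcp_rot: [-0.707, 0.707, 0.002, -0.002]
ft_force: [0.4, 0.3, -0.2]
width: 0.648
```

drive_tool(plan=[0, -0.02, 0, 0, 0, 0, 0, -0.04, 0, 0, 0, 0, 0, -0.04, 0, 0, 0, 0, 0, -0.03, 0, 0, 0, 0, 0.01, -0.01, -0.03, 0, 0, 0, 0.012, 0, -0.045, 0, 0, 0, 0.01, 0, -0.045, 0, 0, 0, 0, 0, -0.045, 0, 0, 0, 0, 0, -0.045, 0, 0, 0, 0, 0, -0.045, 0, 0, 0, 0, 0, -0.03, 0, 0, 0, 0, 0, 0, 0, 0, 0])

```text
t: 9.45
eef_pos: [0.5579, 0.0728, 0.319]
tcp_rot: [-0.707, 0.707, 0.001, -0.001]
ft_force: [0.6, 1.0, -0.7]
width: 0.649
```

```bash
python3 -c "
from h import *
go([.558,.044,.18],0.0); w=snap('wrist','w4.png'); snap('top','t4.png')
a=cv2.imread('pics/w4.png')[100:480,120:520]; b=cv2.imread('pics/t4.png')[100:480,100:450]; cv2.imwrite('pics/c4.png',np.hstack([a,b]))
for n,z in(('oil',.13),): print(proj(w,[.524,.361,.13]))
"
```

```text
t 9.45 pos [0.5579 0.0728 0.319 ] x axis 0.14 yaxis [ 0.    -0.001 -1.   ] F [ 0.6  1.  -0.7] w 0.649
 shift [0.0, 0.139, -0.0287]  turn [0.0007, 0.0025, 0.0] 
[ 251.62638882 -365.40552221]
```

View pics/c4.png

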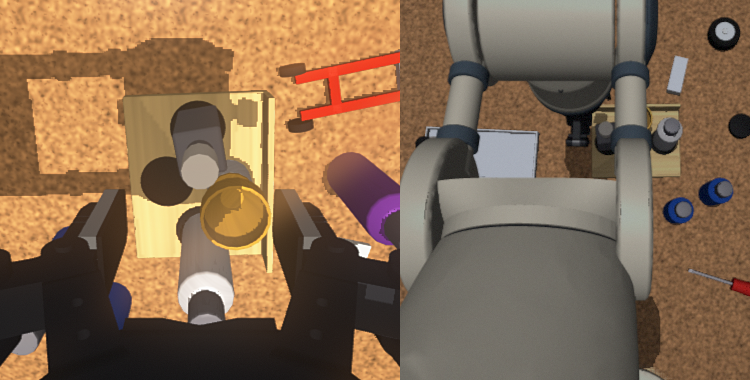

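Square cap at (320,267), in line with the gripper in x. Oil mark is empty.

drive_tool(plan=[0, 0.02, -0.0147, 0, 0, 0, 0, 0.04, -0.0147, 0, 0, 0, 0, 0.04, 0, 0, 0, 0, 0, 0.025, 0, 0, 0, 0, 0, 0.012, 0, 0, 0, 0, 0, 0, 0, 0, 0, 0, 0, 0, 0, 0, 0, 0], grip=0.65)

```text
t: 10.25
eef_pos: [0.5587, 0.0473, 0.1828]
tcp_rot: [0.707, -0.707, -0.003, 0.002]
ft_force: [-0.3, 0.3, -0.4]
width: 0.647
```

```bash
python3 -c "
from h import *
go([.558,.0435,.181],0.0); w=snap('wrist'); hsv=cv2.cvtColor(w['img'],cv2.COLOR_RGB2HSV)
cv2.imwrite('pics/w5.png',w['img'][:,:,::-1])
print(proj(w,[.558,.0435,.136]))
"
```

```text
t 10.25 pos [0.5587 0.0473 0.1828] x axis 0.39 yaxis [ 0.001  0.    -1.   ] F [-0.3  0.3 -0.4] w 0.647
 shift [-0.0007, 0.0018, -0.0038]  turn [-0.0, 0.0068, 0.0012] 
[319.88345896 347.54654268]
```

View pics/w5.png

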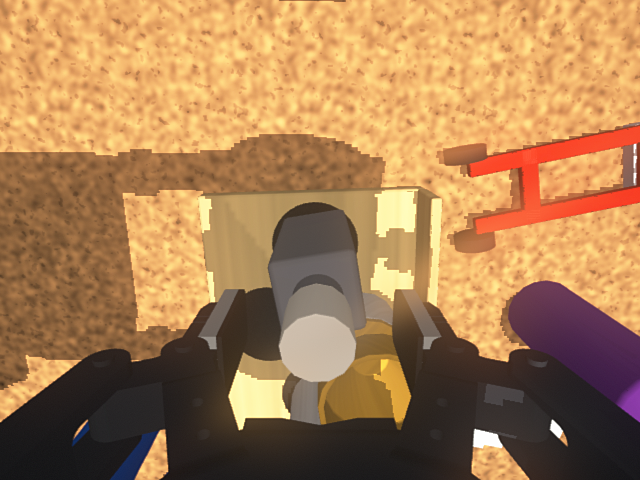

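The cap top is at (317,345), i.e. (0.5575, 0.044). I nudge by -3 mm in y and close.

drive_tool(plan=[-0.001, 0.001, -0.0035, 0, 0, 0, 0, 0, 0, 0, 0, 0, 0, 0, 0, 0, 0, 0], grip=0.65)

```text
t: 10.6
eef_pos: [0.5573, 0.0431, 0.1814]
tcp_rot: [0.707, -0.707, -0.002, 0.002]
ft_force: [0.4, 0.5, 0.6]
width: 0.651
```

drive_tool(plan=[0, 0, 0, 0, 0, 0, 0, 0, 0, 0, 0, 0, 0, 0, 0, 0, 0, 0, 0, 0, 0, 0, 0, 0, 0, 0, 0, 0, 0, 0, 0, 0, 0, 0, 0, 0, 0, 0, 0, 0, 0, 0, 0, 0, 0, 0, 0, 0], grip=0)

```text
t: 11.4
eef_pos: [0.5574, 0.0433, 0.1812]
tcp_rot: [-0.707, 0.707, 0.002, -0.002]
ft_force: [-0.5, -0.4, 6.6]
width: 0.284
```

drive_tool(plan=[0, -0.01, 0, 0, 0, 0, 0, -0.03, 0, 0, 0, 0, 0, -0.04, 0, 0, 0, 0, 0, -0.04, 0, 0, 0, 0, 0, -0.03, 0, 0, 0, 0, 0, -0.01, 0, 0, 0, 0])

```text
t: 12.0
eef_pos: [0.5577, 0.0433, 0.3446]
tcp_rot: [-0.707, 0.707, 0.004, -0.0]
ft_force: [0.2, -0.7, -1.3]
width: 0.284
```

drive_tool(plan=[0, 0, 0.02, 0, 0, 0, 0, 0, 0.045, 0, 0, 0, 0, 0, 0.045, 0, 0, 0, 0, 0, 0.045, 0, 0, 0, -0.011, 0, 0.045, 0, 0, 0, -0.011, 0, 0.03, 0, 0, 0, -0.011, 0, 0.02, 0, 0, 0, 0, 0, 0, 0, 0, 0, 0, 0, 0, 0, 0, 0])

```text
t: 12.9
eef_pos: [0.5222, 0.293, 0.3403]
tcp_rot: [-0.707, 0.707, 0.002, -0.003]
ft_force: [0.4, -0.3, -1.1]
width: 0.285
```

```bash
python3 -c "
from h import *
go([.523,.2945,.175],0.0)"
```

```text
t 12.9 pos [0.5222 0.293  0.3403] x axis 0.4 yaxis [-0.001 -0.001 -1.   ] F [ 0.4 -0.3 -1.1] w 0.285
 shift [0.001, 0.1653, 0.0016]  turn [0.0007, 0.007, -0.001]
```

drive_tool(plan=[0.001, 0.02, 0.0015, 0, 0, 0, 0, 0.04, 0, 0, 0, 0, 0, 0.04, 0, 0, 0, 0, 0, 0.03, 0, 0, 0, 0, 0, 0.02, 0, 0, 0, 0, 0, 0.01, 0, 0, 0, 0, 0, 0.005, 0, 0, 0, 0, 0, 0.001, 0, 0, 0, 0, 0, 0, 0, 0, 0, 0, 0, 0, 0, 0, 0, 0])

```text
t: 13.9
eef_pos: [0.524, 0.2947, 0.1758]
tcp_rot: [0.707, -0.707, -0.003, 0.002]
ft_force: [-0.6, -0.1, -1.3]
width: 0.283
```

drive_tool(plan=[0, 0.001, 0, 0, 0, 0, 0, 0, 0, 0, 0, 0])

```text
t: 14.1
eef_pos: [0.5237, 0.2946, 0.1742]
tcp_rot: [0.707, -0.707, -0.002, 0.002]
ft_force: [-0.8, -0.3, -1.5]
width: 0.288
```

drive_tool(plan=[0, 0.001, 0, 0, 0, 0, 0, 0.001, 0, 0, 0, 0, 0, 0, 0, 0, 0, 0])

```text
t: 14.4
eef_pos: [0.5241, 0.2948, 0.1731]
tcp_rot: [0.707, -0.707, -0.003, 0.002]
ft_force: [-1.6, -1.2, 16.8]
width: 0.287
```

drive_tool(plan=[0, 0, 0, 0, 0, 0, 0, 0, 0, 0, 0, 0, 0, 0, 0, 0, 0, 0, 0, 0, 0, 0, 0, 0, 0, 0, 0, 0, 0, 0], grip=0.65)

```text
t: 14.9
eef_pos: [0.5236, 0.2946, 0.1718]
tcp_rot: [-0.707, 0.707, 0.002, -0.002]
ft_force: [-0.4, -0.7, 0.2]
width: 0.647
```

drive_tool(plan=[0, -0.02, 0, 0, 0, 0, 0, -0.04, 0, 0, 0, 0, 0, -0.04, 0, 0, 0, 0, 0, -0.03, 0, 0, 0, 0, 0.01, -0.02, -0.035, 0, 0, 0, 0.012, 0, -0.045, 0, 0, 0, 0.012, 0, -0.045, 0, 0, 0, 0, 0, -0.045, 0, 0, 0, 0, 0, -0.045, 0, 0, 0, 0, 0, -0.045, 0, 0, 0, 0, 0, -0.045, 0, 0, 0, 0, 0, -0.03, 0, 0, 0])

```text
t: 16.1
eef_pos: [0.5593, -0.043, 0.3219]
tcp_rot: [-0.707, 0.707, 0.002, -0.002]
ft_force: [1.4, 0.4, 0.0]
width: 0.653
```

```bash
python3 -c "
from h import *
go([.561,-.070,.198],0.0); w=snap('wrist','w6.png')
print(proj(w,[.561,-.0705,.152]))
a=cv2.imread('pics/w6.png')[150:480,120:520];b=cv2.resize(cv2.cvtColor(snap('side')['img'],cv2.COLOR_RGB2BGR)[120:350,120:400],(400,330)); cv2.imwrite('pics/c6.png',np.hstack([a,b]))
"
```

```text
t 16.1 pos [ 0.5593 -0.043   0.3219] x axis 0.27 yaxis [-0. -0. -1.] F [1.4 0.4 0. ] w 0.653
 shift [0.0016, 0.1239, -0.027]  turn [0.0004, 0.0047, -0.0] 
[323.33475876 276.24687568]
```

View pics/c6.png

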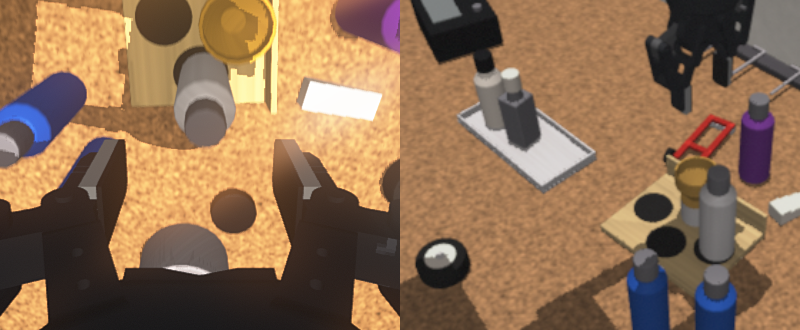

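Oil and square stand in the tray. The spray cap is at (325,273), so the can is at about (0.562, -0.069).

drive_tool(plan=[0.0012, 0.02, -0.0125, 0, 0, 0, 0.0012, 0.035, -0.0135, 0, 0, 0, 0, 0.035, 0, 0, 0, 0, 0, 0.022, 0, 0, 0, 0, 0, 0.01, 0, 0, 0, 0, 0, 0, 0, 0, 0, 0, 0, 0, 0, 0, 0, 0], grip=0.65)

```text
t: 16.9
eef_pos: [0.5627, -0.066, 0.2008]
tcp_rot: [-0.707, 0.707, 0.003, -0.002]
ft_force: [0.5, -1.1, 0.5]
width: 0.654
```

```bash
python3 -c "
from h import *
go([.562,-.069,.2],0.0); w=snap('wrist','w7.png')
print(proj(w,[.562,-.069,.152]))
g=w['img'][:,:,::-1][230:480,160:480]; cv2.imwrite('pics/c7.png',g)
"
```

```text
t 16.9 pos [ 0.5627 -0.066   0.2008] x axis 0.37 yaxis [ 0.001 -0.    -1.   ] F [ 0.5 -1.1  0.5] w 0.654
 shift [-0.0007, 0.0008, -0.003]  turn [0.0002, 0.0064, 0.0012] 
[319.90221305 342.11621087]
```

View pics/c7.png

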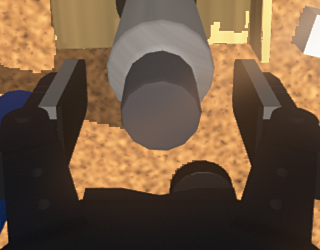

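Cap top at (320,346), so the can's y is about -0.070. I nudge and grip.

drive_tool(plan=[-0.0005, 0, -0.004, 0, 0, 0, 0, 0, 0, 0, 0, 0, 0, 0, 0, 0, 0, 0], grip=0.65)

```text
t: 17.25
eef_pos: [0.5618, -0.0704, 0.2004]
tcp_rot: [-0.707, 0.707, 0.002, -0.002]
ft_force: [-0.0, 0.7, -0.4]
width: 0.648
```

drive_tool(plan=[0, 0, 0, 0, 0, 0, 0, 0, 0, 0, 0, 0, 0, 0, 0, 0, 0, 0, 0, 0, 0, 0, 0, 0, 0, 0, 0, 0, 0, 0, 0, 0, 0, 0, 0, 0, 0, 0, 0, 0, 0, 0, 0, 0, 0, 0, 0, 0], grip=0)

```text
t: 18.05
eef_pos: [0.562, -0.0702, 0.2002]
tcp_rot: [-0.707, 0.707, 0.002, -0.002]
ft_force: [0.8, 0.4, 5.9]
width: 0.308
```

drive_tool(plan=[0, -0.01, 0, 0, 0, 0, 0, -0.03, 0, 0, 0, 0, 0, -0.04, 0, 0, 0, 0, 0, -0.04, 0, 0, 0, 0, 0, -0.03, 0, 0, 0, 0, 0, -0.01, 0, 0, 0, 0])

```text
t: 18.65
eef_pos: [0.5623, -0.0703, 0.3636]
tcp_rot: [-0.707, 0.707, 0.004, -0.001]
ft_force: [1.1, -0.7, -2.1]
width: 0.309
```

drive_tool(plan=[0, 0, 0.02, 0, 0, 0, 0, 0, 0.045, 0, 0, 0, 0, 0, 0.045, 0, 0, 0, 0, 0, 0.045, 0, 0, 0, -0.012, 0, 0.045, 0, 0, 0, -0.013, 0, 0.045, 0, 0, 0, -0.013, 0, 0.032, 0, 0, 0, 0, 0, 0.02, 0, 0, 0, 0, 0, 0, 0, 0, 0, 0, 0, 0, 0, 0, 0])

```text
t: 19.65
eef_pos: [0.5216, 0.2266, 0.3593]
tcp_rot: [-0.707, 0.707, 0.002, -0.003]
ft_force: [0.5, -1.0, -0.7]
width: 0.308
```

```bash
python3 -c "
from h import *
go([.522,.2285,.193],0.0)"
```

```text
t 19.65 pos [0.5216 0.2266 0.3593] x axis 0.4 yaxis [-0.001 -0.001 -1.   ] F [ 0.5 -1.  -0.7] w 0.308
 shift [0.0007, 0.1663, 0.002]  turn [0.0006, 0.007, -0.0012]
```

Target TCP z in the tray is about 0.192.

drive_tool(plan=[0, 0.02, 0.001, 0, 0, 0, 0, 0.04, 0, 0, 0, 0, 0, 0.04, 0, 0, 0, 0, 0, 0.03, 0, 0, 0, 0, 0, 0.02, 0, 0, 0, 0, 0, 0.01, 0, 0, 0, 0, 0, 0.005, 0, 0, 0, 0, 0, 0.002, 0, 0, 0, 0, 0, 0, 0, 0, 0, 0, 0, 0, 0, 0, 0, 0])

```text
t: 20.65
eef_pos: [0.5223, 0.2276, 0.1937]
tcp_rot: [0.707, -0.707, -0.003, 0.002]
ft_force: [0.1, 0.3, -1.7]
width: 0.306
```

drive_tool(plan=[0, 0.0005, 0, 0, 0, 0, 0, 0, 0, 0, 0, 0, 0, 0, 0, 0, 0, 0])

```text
t: 20.95
eef_pos: [0.522, 0.2276, 0.1926]
tcp_rot: [0.707, -0.707, -0.002, 0.002]
ft_force: [-0.0, -0.8, -1.3]
width: 0.306
```

drive_tool(plan=[0, 0.0008, 0, 0, 0, 0, 0, 0, 0, 0, 0, 0, 0, 0, 0, 0, 0, 0])

```text
t: 21.25
eef_pos: [0.5223, 0.2277, 0.1921]
tcp_rot: [0.707, -0.707, -0.003, 0.002]
ft_force: [0.3, -0.1, 7.2]
width: 0.307
```

drive_tool(plan=[0, 0, 0, 0, 0, 0, 0, 0, 0, 0, 0, 0, 0, 0, 0, 0, 0, 0, 0, 0, 0, 0, 0, 0, 0, 0, 0, 0, 0, 0], grip=0.65)

```text
t: 21.75
eef_pos: [0.5219, 0.2275, 0.1915]
tcp_rot: [-0.707, 0.707, 0.002, -0.002]
ft_force: [0.1, 1.1, -1.2]
width: 0.651
```

drive_tool(plan=[0, -0.02, 0, 0, 0, 0, 0, -0.04, 0, 0, 0, 0, 0, -0.04, 0, 0, 0, 0, 0, -0.02, 0, 0, 0, 0, 0.015, 0, -0.03, 0, 0, 0, 0.015, 0, -0.045, 0, 0, 0, 0.015, 0, -0.045, 0, 0, 0, 0.012, 0, -0.045, 0, 0, 0, 0.006, 0, -0.045, 0, 0, 0, 0, 0, -0.02, 0, 0, 0, 0, 0, 0, 0, 0, 0], grip=1)

```text
t: 22.85
eef_pos: [0.5864, -0.0048, 0.3114]
tcp_rot: [-0.707, 0.707, 0.001, -0.001]
ft_force: [0.4, 0.5, 0.4]
width: 1.001
```

```bash
python3 -c "
from h import *
go([.585,-.0115,.141],0.0); w=snap('wrist','w8.png')
print(proj(w,[.585,-.0115,.096]))
a=cv2.imread('pics/w8.png')[150:480,120:520];b=cv2.resize(cv2.cvtColor(snap('side')['img'],cv2.COLOR_RGB2BGR)[120:350,120:400],(400,330)); cv2.imwrite('pics/c8.png',np.hstack([a,b]))
"
```

```text
t 22.85 pos [ 0.5864 -0.0048  0.3114] x axis 0.16 yaxis [-0. -0. -1.] F [0.4 0.5 0.4] w 1.001
 shift [-0.0014, 0.1704, -0.0066]  turn [0.0004, 0.0027, -0.0002] 
[318.93435009 226.72625514]
```

View pics/c8.png

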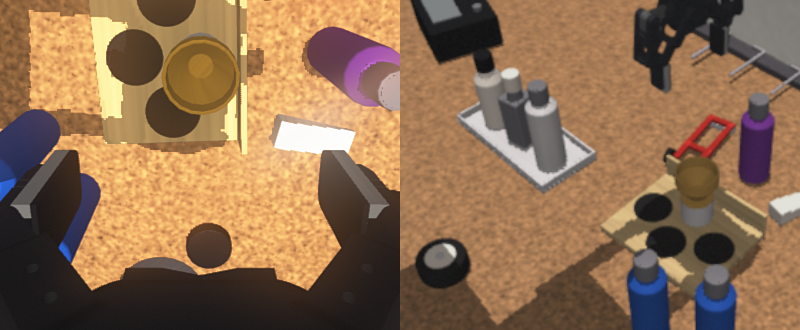

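All three stand in the tray; the funnel rim centre is at (320,226), giving (0.585, -0.0113).

drive_tool(plan=[-0.0012, 0.02, -0.0066, 0, 0, 0, 0, 0.04, 0, 0, 0, 0, 0, 0.04, 0, 0, 0, 0, 0, 0.04, 0, 0, 0, 0, 0, 0.02, 0, 0, 0, 0, 0, 0.011, 0, 0, 0, 0, 0, 0, 0, 0, 0, 0, 0, 0, 0, 0, 0, 0], grip=1)

```text
t: 23.75
eef_pos: [0.5856, -0.0082, 0.1415]
tcp_rot: [-0.707, 0.707, 0.003, -0.002]
ft_force: [-0.1, 0.4, 0.1]
width: 1.003
```

drive_tool(plan=[0, 0, 0, 0, 0, 0, 0, 0, 0, 0, 0, 0, 0, 0, 0, 0, 0, 0, 0, 0, 0, 0, 0, 0, 0, 0, 0, 0, 0, 0, 0, 0, 0, 0, 0, 0, 0, 0, 0, 0, 0, 0, 0, 0, 0, 0, 0, 0], grip=0.4)

```text
t: 24.55
eef_pos: [0.5857, -0.0087, 0.1421]
tcp_rot: [-0.707, 0.707, 0.003, -0.001]
ft_force: [-2.5, 1.8, 15.5]
width: 0.654
```

drive_tool(plan=[0, -0.01, 0, 0, 0, 0, 0, -0.02, 0, 0, 0, 0, 0, -0.03, 0, 0, 0, 0, 0, -0.04, 0, 0, 0, 0, 0, -0.04, 0, 0, 0, 0, 0, -0.03, 0, 0, 0, 0, 0, -0.01, 0, 0, 0, 0, 0, 0, 0, 0, 0, 0])

```text
t: 25.35
eef_pos: [0.5854, -0.0087, 0.3222]
tcp_rot: [-0.707, 0.707, 0.003, -0.001]
ft_force: [-0.1, 0.1, -2.1]
width: 0.648
```

```bash
python3 -c "
from h import *
go([.543,-.288,.28],0.0); snap('wrist','w9.png'); snap('side','s9.png')
a=cv2.resize(cv2.imread('pics/w9.png')[100:480],(430,255));b=cv2.imread('pics/s9.png')[100:355,230:600]; cv2.imwrite('pics/c9.png',np.hstack([a,b]))
s=snap('top'); cv2.imwrite('pics/t9.png',cv2.resize(s['img'][200:300,430:540,::-1],None,fx=4,fy=4,interpolation=cv2.INTER_CUBIC))
"
```

```text
t 25.35 pos [ 0.5854 -0.0087  0.3222] x axis 0.34 yaxis [ 0.003 -0.    -1.   ] F [-0.1  0.1 -2.1] w 0.648
 shift [-0.0442, 0.0421, -0.279]  turn [0.0003, 0.0059, 0.0028]
```

View pics/c9.png

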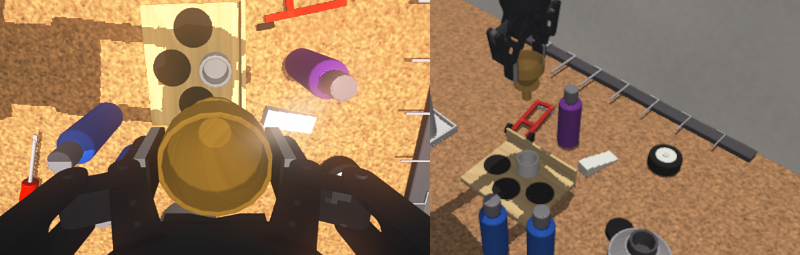

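View pics/t9.png

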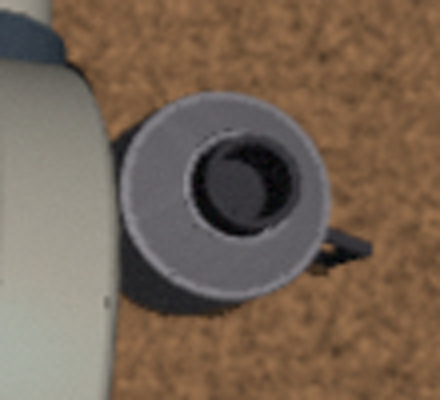

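The funnel hangs upright in the gripper, with its socket empty behind it. In the top crop the neck ring is centred at crop (246,186), about pixel (491.3,246.3).

```bash
python3 -c "
from h import *
s=snap('top'); S=snap('side')
print('neck',ray(s,491.2,246.2,.106),'body',ray(s,486,248.5,.07))
# side: fit ellipse to dark neck interior
g=cv2.cvtColor(S['img'],cv2.COLOR_RGB2GRAY)[325:362,420:466]
m=(g<55).astype(np.uint8); c=max(cv2.findContours(m,0,1)[0],key=cv2.contourArea); x,y,w,h=cv2.boundingRect(c); print(x+420,y+325,w,h)
u,v=x+420+w/2-.5,0
cv2.imwrite('pics/n.png',g)
print((g[:,23]).tolist()); print(g[14].tolist())
w=snap('wrist')
f=cv2.cvtColor(w['img'],cv2.COLOR_RGB2HSV)
o=env.observe(); P=o['eef_pos']
print(proj(w,P+[0,-.0025,-.046]))
m=((f[...,0]>15)&(f[...,0]<28)&(f[...,1]>190)).astype(np.uint8); m[:230]=0
c=max(cv2.findContours(m,0,1)[0],key=cv2.contourArea); print(cv2.boundingRect(c))
"
```

```text
neck [ 0.5394195  -0.28997331  0.106     ] body [ 0.54108198 -0.29329738  0.07      ]
432 332 23 18
[120, 128, 135, 132, 102, 83, 62, 44, 42, 45, 46, 44, 42, 44, 44, 42, 43, 43, 43, 45, 61, 77, 80, 79, 78, 78, 80, 70, 52, 42, 42, 43, 44, 43, 62, 158, 167]
[127, 126, 125, 125, 125, 133, 151, 138, 80, 60, 77, 73, 53, 42, 43, 44, 43, 43, 44, 44, 40, 42, 44, 44, 40, 42, 41, 40, 40, 38, 40, 37, 37, 35, 50, 72, 79, 88, 109, 122, 132, 149, 154, 143, 131, 126]
[322.90328928 345.71024529]
(306, 419, 1, 1)
```

Top gives (0.539,-0.290) and the side ellipse centre (443.5,340.5) gives (0.5425,-0.291). I use (0.541,-0.2905), with the TCP at y -0.288.

drive_tool(plan=[-0.005, 0, -0.02, 0, 0, 0, -0.0075, 0, -0.042, 0, 0, 0, -0.0075, 0, -0.042, 0, 0, 0, -0.0075, 0, -0.042, 0, 0, 0, -0.0075, 0, -0.042, 0, 0, 0, -0.0075, 0, -0.042, 0, 0, 0, -0.0037, 0, -0.029, 0, 0, 0, 0, 0, -0.02, 0, 0, 0, 0, 0.02, 0, 0, 0, 0, 0, 0.02, 0, 0, 0, 0, 0, 0, 0, 0, 0, 0, 0, 0, 0, 0, 0, 0])

```text
t: 26.85
eef_pos: [0.5408, -0.2875, 0.2806]
tcp_rot: [0.707, -0.707, -0.002, 0.003]
ft_force: [0.3, -0.0, -1.6]
width: 0.651
```

```bash
python3 -c "
from h import *
go([.541,-.288,.20],0.0); snap('side','s10.png'); snap('wrist','w10.png')
b=cv2.resize(cv2.imread('pics/s10.png')[240:440,380:520],None,fx=2.8,fy=2.8,interpolation=cv2.INTER_CUBIC); a=cv2.resize(cv2.imread('pics/w10.png')[200:480,140:500],(400,311))
a=np.vstack([a,np.zeros((560-311,400,3),np.uint8)]); cv2.imwrite('pics/c10.png',np.hstack([a,b]))
"
```

```text
t 26.85 pos [ 0.5408 -0.2875  0.2806] x axis 0.38 yaxis [-0.001  0.001 -1.   ] F [ 0.3 -0.  -1.6] w 0.651
 shift [0.0002, 0.0806, -0.0005]  turn [-0.0006, 0.0066, -0.0008]
```

View pics/c10.png

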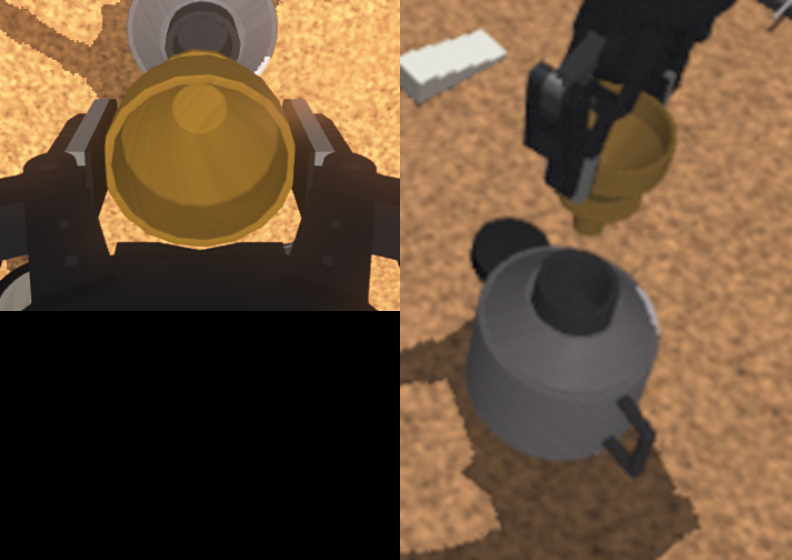

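The neck in the side crop is centred at (442.5,339.7) in full pixels and the spout tip is at (447,322). In the wrist view, funnel and neck line up in x.

```bash
python3 -c "
from h import *
S=snap('side'); P=env.observe()['eef_pos']; print(proj(S,P+[0,-.0025,-.124]),ray(S,447,321.5,P[2]-.124),ray(S,442.5,339.7,.106))
w=snap('wrist'); print(ray(w,321.8,220,.106))"
```

```text
[447.78566799 320.39815125] [ 0.53872975 -0.29069404  0.15761128] [ 0.54341952 -0.28958294  0.106     ]
[ 0.5418002  -0.27985259  0.106     ]
```

drive_tool(plan=[0.0015, 0.01, 0, 0, 0, 0, 0, 0.02, 0, 0, 0, 0, 0, 0.02, 0, 0, 0, 0, 0, 0.01, 0, 0, 0, 0, 0, 0.01, 0, 0, 0, 0, 0, 0.005, 0, 0, 0, 0, 0, 0.002, 0, 0, 0, 0, 0, 0, 0, 0, 0, 0, 0, 0, 0, 0, 0, 0])

```text
t: 27.95
eef_pos: [0.5423, -0.2881, 0.2041]
tcp_rot: [-0.707, 0.707, 0.002, -0.002]
ft_force: [-0.3, 0.1, -1.8]
width: 0.652
```

drive_tool(plan=[0, 0.001, 0, 0, 0, 0, 0, 0.001, 0, 0, 0, 0, 0, 0, 0, 0, 0, 0])

```text
t: 28.25
eef_pos: [0.5421, -0.2879, 0.2016]
tcp_rot: [-0.707, 0.707, 0.002, -0.002]
ft_force: [-0.1, 0.6, -1.3]
width: 0.648
```

drive_tool(plan=[0, 0.001, 0, 0, 0, 0, 0, 0.001, 0, 0, 0, 0, 0, 0, 0, 0, 0, 0])

```text
t: 28.55
eef_pos: [0.5421, -0.288, 0.2002]
tcp_rot: [-0.707, 0.707, 0.002, -0.002]
ft_force: [-3.1, 1.5, 9.0]
width: 0.648
```

Contact at exactly the predicted seated height (0.200). I release and lift.

drive_tool(plan=[0, 0, 0, 0, 0, 0, 0, 0, 0, 0, 0, 0, 0, 0, 0, 0, 0, 0, 0, 0, 0, 0, 0, 0, 0, 0, 0, 0, 0, 0, 0, 0, 0, 0, 0, 0], grip=1)

```text
t: 29.15
eef_pos: [0.5421, -0.2879, 0.1996]
tcp_rot: [0.707, -0.707, -0.002, 0.002]
ft_force: [-0.3, 0.3, 0.4]
width: 1.0
```

drive_tool(plan=[0, -0.01, 0, 0, 0, 0, 0, -0.03, 0, 0, 0, 0, 0, -0.04, 0, 0, 0, 0, 0, -0.04, 0, 0, 0, 0, 0, -0.03, 0, 0, 0, 0, 0, -0.01, 0, 0, 0, 0])

```text
t: 29.75
eef_pos: [0.5427, -0.2883, 0.364]
tcp_rot: [-0.706, 0.708, 0.004, -0.0]
ft_force: [0.4, -0.6, -0.9]
width: 1.0
```

drive_tool(plan=[0, 0, 0.03, 0, 0, 0, 0, 0, 0.045, 0, 0, 0, 0, 0, 0.045, 0, 0, 0, 0, 0, 0.045, 0, 0, 0, 0, 0, 0.045, 0, 0, 0, 0, 0, 0.045, 0, 0, 0, 0, 0, 0.045, 0, 0, 0, 0, 0, 0.045, 0, 0, 0, 0, 0, 0.045, 0, 0, 0, -0.008, 0, 0.045, 0, 0, 0, -0.008, 0, 0.045, 0, 0, 0, 0, 0, 0.02, 0, 0, 0], grip=0.65)

```text
t: 30.95
eef_pos: [0.5216, 0.2152, 0.3595]
tcp_rot: [0.707, -0.707, -0.003, 0.003]
ft_force: [1.4, 0.3, -0.4]
width: 0.653
```

```bash
python3 -c "
from h import *
go([.5219,.2275,.1920],0.0); s=snap('side','s11.png');w=snap('wrist','w11.png')
a=cv2.resize(cv2.imread('pics/s11.png')[100:460,130:500],(400,389)); b=cv2.resize(cv2.imread('pics/w11.png'),(400,300)); b=np.vstack([b,np.zeros((89,400,3),np.uint8)]); cv2.imwrite('pics/c11.png',np.hstack([a,b]))
"
```

```text
t 30.95 pos [0.5216 0.2152 0.3595] x axis 0.48 yaxis [-0.001  0.    -1.   ] F [ 1.4  0.3 -0.4] w 0.653
 shift [0.0005, 0.1675, 0.0123]  turn [-0.0005, 0.0084, -0.0009]
```

View pics/c11.png

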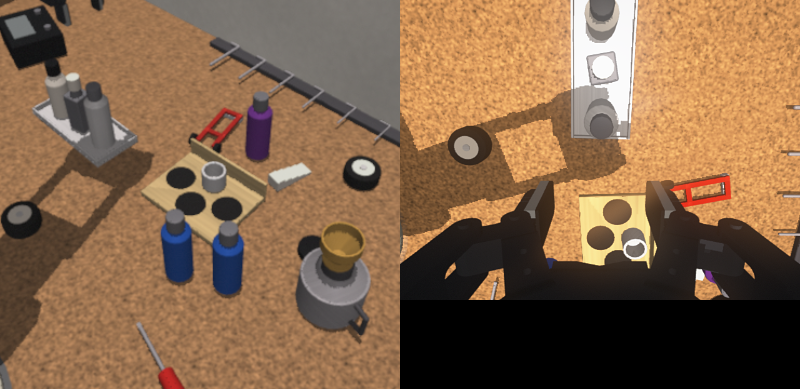

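The funnel sits upright with its flange on the neck, at crop (341,248). The bottles and can stand in the tray and nothing else has moved. Now the returns, spray can first: regrasp at the pose where I released it, (0.5219, 0.2275, 0.192).

drive_tool(plan=[0.0005, 0.02, 0.0062, 0, 0.004, 0, 0, 0.04, 0.0061, 0, 0.004, 0, 0, 0.04, 0, 0, 0, 0, 0, 0.035, 0, 0, 0, 0, 0, 0.02, 0, 0, 0, 0, 0, 0.01, 0, 0, 0, 0, 0, 0.002, 0, 0, 0, 0, 0, 0, 0, 0, 0, 0, 0, 0, 0, 0, 0, 0], grip=0.65)

```text
t: 31.95
eef_pos: [0.5241, 0.2243, 0.1937]
tcp_rot: [0.707, -0.707, 0.0, -0.001]
ft_force: [0.7, 1.0, 0.6]
width: 0.65
```

```bash
python3 -c "
from h import *
go([.5219,.2275,.1920],np.radians(.4))"
```

```text
t 31.95 pos [0.5241 0.2243 0.1937] x axis -0.12 yaxis [ 0.002  0.001 -1.   ] F [0.7 1.  0.6] w 0.65
 shift [-0.0022, 0.0017, 0.0032]  turn [-0.0005, -0.0091, 0.0018]
```

drive_tool(plan=[-0.002, 0.0013, 0.0032, 0, -0.009, 0, 0, 0, 0, 0, 0, 0, 0, 0, 0, 0, 0, 0])

```text
t: 32.25
eef_pos: [0.5215, 0.2277, 0.1916]
tcp_rot: [0.707, -0.707, -0.003, 0.002]
ft_force: [0.1, 0.2, -0.1]
width: 0.648
```

```bash
python3 -c "
from h import *
go([.5219,.2275,.1920],np.radians(.4))"
```

```text
t 32.25 pos [0.5215 0.2277 0.1916] x axis 0.42 yaxis [ 0.  0. -1.] F [ 0.1  0.2 -0.1] w 0.648
 shift [0.0004, -0.0004, -0.0002]  turn [-0.0001, 0.0004, 0.0005]
```

drive_tool(plan=[0, 0, 0, 0, 0, 0, 0, 0, 0, 0, 0, 0, 0, 0, 0, 0, 0, 0, 0, 0, 0, 0, 0, 0, 0, 0, 0, 0, 0, 0, 0, 0, 0, 0, 0, 0, 0, 0, 0, 0, 0, 0, 0, 0, 0, 0, 0, 0], grip=0)

```text
t: 33.05
eef_pos: [0.5219, 0.2275, 0.1915]
tcp_rot: [0.707, -0.707, -0.003, 0.002]
ft_force: [1.8, 0.6, 6.0]
width: 0.305
```

drive_tool(plan=[0, -0.01, 0, 0, 0, 0, 0, -0.03, 0, 0, 0, 0, 0, -0.04, 0, 0, 0, 0, 0, -0.04, 0, 0, 0, 0, 0, -0.03, 0, 0, 0, 0, 0, -0.01, 0, 0, 0, 0])

```text
t: 33.65
eef_pos: [0.522, 0.2277, 0.3549]
tcp_rot: [0.708, -0.707, -0.004, 0.001]
ft_force: [-0.0, -0.1, -0.9]
width: 0.308
```

drive_tool(plan=[0, 0, -0.02, 0, 0, 0, 0.01, 0, -0.045, 0, 0, 0, 0.01, 0, -0.045, 0, 0, 0, 0.01, 0, -0.045, 0, 0, 0, 0.008, 0, -0.045, 0, 0, 0, 0, 0, -0.045, 0, 0, 0, 0, 0, -0.033, 0, 0, 0, 0, 0, -0.02, 0, 0, 0, 0, 0.02, 0, 0, 0, 0, 0, 0.04, 0, 0, 0, 0, 0, 0.04, 0, 0, 0, 0, 0, 0.02, 0, 0, 0, 0])

```text
t: 34.85
eef_pos: [0.5597, -0.0699, 0.2276]
tcp_rot: [0.708, -0.707, -0.001, 0.004]
ft_force: [0.1, 0.3, -0.9]
width: 0.304
```

```bash
python3 -c "
from h import *
go([.5620,-.0702,.2002],np.radians(.3))"
```

```text
t 34.85 pos [ 0.5597 -0.0699  0.2276] x axis 0.39 yaxis [-0.005  0.001 -1.   ] F [ 0.1  0.3 -0.9] w 0.304
 shift [0.0024, 0.0274, -0.0003]  turn [-0.0013, 0.0015, -0.0052]
```

drive_tool(plan=[0, 0.01, 0, 0, 0, 0, 0, 0.005, 0, 0, 0, 0, 0, 0, 0, 0, 0, 0, 0, 0, 0, 0, 0, 0])

```text
t: 35.25
eef_pos: [0.5621, -0.0704, 0.2173]
tcp_rot: [-0.707, 0.707, 0.003, -0.002]
ft_force: [-0.1, -0.3, -1.2]
width: 0.309
```

```bash
python3 -c "
from h import *
go([.5620,-.0702,.2002],np.radians(.3))"
```

```text
t 35.25 pos [ 0.5621 -0.0704  0.2173] x axis 0.41 yaxis [ 0.001 -0.    -1.   ] F [-0.1 -0.3 -1.2] w 0.309
 shift [-0.0001, 0.0171, 0.0002]  turn [0.0004, 0.0018, 0.0014]
```

drive_tool(plan=[0, 0.008, 0, 0, 0, 0, 0, 0.005, 0, 0, 0, 0, 0, 0.002, 0, 0, 0, 0, 0, 0.0005, 0, 0, 0, 0, 0, 0, 0, 0, 0, 0, 0, 0, 0, 0, 0, 0])

```text
t: 35.85
eef_pos: [0.5617, -0.0703, 0.2009]
tcp_rot: [-0.707, 0.707, 0.003, -0.002]
ft_force: [0.0, -0.7, -1.4]
width: 0.307
```

drive_tool(plan=[0, 0.0008, 0, 0, 0, 0, 0, 0, 0, 0, 0, 0, 0, 0, 0, 0, 0, 0])

```text
t: 36.15
eef_pos: [0.5617, -0.0703, 0.2]
tcp_rot: [-0.707, 0.707, 0.003, -0.002]
ft_force: [-0.3, -0.3, -1.1]
width: 0.31
```

drive_tool(plan=[0, 0.0008, 0, 0, 0, 0, 0, 0, 0, 0, 0, 0, 0, 0, 0, 0, 0, 0])

```text
t: 36.45
eef_pos: [0.5619, -0.0703, 0.1995]
tcp_rot: [-0.707, 0.707, 0.003, -0.002]
ft_force: [0.3, 0.3, 5.6]
width: 0.309
```

drive_tool(plan=[0, 0, 0, 0, 0, 0, 0, 0, 0, 0, 0, 0, 0, 0, 0, 0, 0, 0, 0, 0, 0, 0, 0, 0, 0, 0, 0, 0, 0, 0], grip=0.65)

```text
t: 36.95
eef_pos: [0.5616, -0.0703, 0.1991]
tcp_rot: [0.707, -0.707, -0.002, 0.003]
ft_force: [0.2, -0.6, -0.0]
width: 0.641
```

drive_tool(plan=[0, -0.02, 0, 0, 0, 0, 0, -0.04, 0, 0, 0, 0, 0, -0.04, 0, 0, 0, 0, -0.008, -0.03, 0.045, 0, 0, 0, -0.01, 0, 0.045, 0, 0, 0, -0.01, 0, 0.045, 0, 0, 0, -0.008, 0, 0.045, 0, 0, 0, 0, 0, 0.045, 0, 0, 0, 0, 0, 0.045, 0, 0, 0, 0, 0, 0.045, 0, 0, 0, 0, 0, 0.045, 0, 0, 0, 0, 0, 0, 0, 0, 0])

```text
t: 38.15
eef_pos: [0.5232, 0.2903, 0.3264]
tcp_rot: [0.708, -0.707, -0.004, 0.004]
ft_force: [0.2, -1.3, 0.3]
width: 0.644
```

drive_tool(plan=[0, 0, 0, 0, 0, 0, 0, 0, 0, 0, 0, 0])

```text
t: 38.35
eef_pos: [0.5238, 0.2849, 0.3265]
tcp_rot: [-0.707, 0.707, 0.002, -0.002]
ft_force: [0.1, -0.7, -0.1]
width: 0.652
```

```bash
python3 -c "
from h import *
go([.5237,.2946,.1725],np.radians(.4))"
```

```text
t 38.35 pos [0.5238 0.2849 0.3265] x axis 0.38 yaxis [-0. -0. -1.] F [ 0.1 -0.7 -0.1] w 0.652
 shift [0.0, 0.154, 0.0098]  turn [0.0004, -0.0004, -0.0003]
```

drive_tool(plan=[0, 0.02, 0.005, 0, 0, 0, 0, 0.04, 0.005, 0, 0, 0, 0, 0.04, 0, 0, 0, 0, 0, 0.03, 0, 0, 0, 0, 0, 0.015, 0, 0, 0, 0, 0, 0.008, 0, 0, 0, 0, 0, 0, 0, 0, 0, 0, 0, 0, 0, 0, 0, 0, 0, 0, 0, 0, 0, 0])

```text
t: 39.25
eef_pos: [0.5243, 0.2956, 0.1748]
tcp_rot: [0.707, -0.707, -0.003, 0.002]
ft_force: [-0.8, 0.3, -0.3]
width: 0.65
```

```bash
python3 -c "
from h import *
go([.5238,.2946,.1725],np.radians(.4))"
```

```text
t 39.25 pos [0.5243 0.2956 0.1748] x axis 0.38 yaxis [ 0.002  0.001 -1.   ] F [-0.8  0.3 -0.3] w 0.65
 shift [-0.0005, 0.0023, -0.001]  turn [-0.0007, -0.0003, 0.0017]
```

drive_tool(plan=[-0.0003, 0.0013, -0.001, 0, 0, 0, 0, 0, 0, 0, 0, 0, 0, 0, 0, 0, 0, 0], grip=0.65)

```text
t: 39.55
eef_pos: [0.5235, 0.2946, 0.1725]
tcp_rot: [0.707, -0.707, -0.003, 0.002]
ft_force: [-0.4, 0.9, -0.5]
width: 0.645
```

drive_tool(plan=[0, 0, 0, 0, 0, 0, 0, 0, 0, 0, 0, 0, 0, 0, 0, 0, 0, 0, 0, 0, 0, 0, 0, 0, 0, 0, 0, 0, 0, 0, 0, 0, 0, 0, 0, 0, 0, 0, 0, 0, 0, 0, 0, 0, 0, 0, 0, 0], grip=0)

```text
t: 40.35
eef_pos: [0.5237, 0.2947, 0.1725]
tcp_rot: [0.707, -0.707, -0.003, 0.002]
ft_force: [0.6, 0.1, 6.0]
width: 0.287
```

drive_tool(plan=[0, -0.01, 0, 0, 0, 0, 0, -0.03, 0, 0, 0, 0, 0, -0.04, 0, 0, 0, 0, 0, -0.04, 0, 0, 0, 0, 0, -0.03, 0, 0, 0, 0, 0, -0.01, 0, 0, 0, 0])

```text
t: 40.95
eef_pos: [0.5239, 0.2949, 0.336]
tcp_rot: [0.708, -0.706, -0.004, 0.001]
ft_force: [0.7, 0.4, -1.4]
width: 0.284
```

drive_tool(plan=[0, 0, -0.02, 0, 0, 0, 0.008, 0, -0.045, 0, 0, 0, 0.008, 0, -0.045, 0, 0, 0, 0.008, 0, -0.045, 0, 0, 0, 0.008, 0, -0.045, 0, 0, 0, 0, 0, -0.0315, 0, 0, 0, 0, 0, -0.02, 0, 0, 0, 0, 0.02, 0, 0, 0, 0, 0, 0.04, 0, 0, 0, 0, 0, 0.04, 0, 0, 0, 0, 0, 0.03, 0, 0, 0, 0, 0, 0, 0, 0, 0, 0])

```text
t: 42.15
eef_pos: [0.5547, 0.0434, 0.1985]
tcp_rot: [0.707, -0.707, 0.0, 0.005]
ft_force: [-1.6, -0.8, -0.7]
width: 0.285
```

drive_tool(plan=[0, 0, 0, 0, 0, 0, 0, 0, 0, 0, 0, 0])

```text
t: 42.35
eef_pos: [0.5579, 0.0434, 0.2038]
tcp_rot: [-0.707, 0.707, 0.003, -0.002]
ft_force: [0.1, 0.6, -0.3]
width: 0.284
```

```bash
python3 -c "
from h import *
go([.5574,.0433,.1812],np.radians(.4))"
```

```text
t 42.35 pos [0.5579 0.0434 0.2038] x axis 0.41 yaxis [ 0.002 -0.    -1.   ] F [ 0.1  0.6 -0.3] w 0.284
 shift [-0.0005, 0.0226, -0.0001]  turn [0.0001, 0.0001, 0.002]
```

drive_tool(plan=[-0.0003, 0.008, 0, 0, 0, 0, 0, 0.008, 0, 0, 0, 0, 0, 0.003, 0, 0, 0, 0, 0, 0.001, 0, 0, 0, 0, 0, 0, 0, 0, 0, 0, 0, 0, 0, 0, 0, 0])

```text
t: 42.95
eef_pos: [0.557, 0.0433, 0.1825]
tcp_rot: [-0.707, 0.707, 0.003, -0.002]
ft_force: [0.6, -0.9, -1.5]
width: 0.289
```

drive_tool(plan=[0, 0.0008, 0, 0, 0, 0, 0, 0, 0, 0, 0, 0, 0, 0, 0, 0, 0, 0])

```text
t: 43.25
eef_pos: [0.557, 0.0433, 0.1816]
tcp_rot: [-0.707, 0.707, 0.003, -0.002]
ft_force: [0.4, -1.0, 0.2]
width: 0.283
```

drive_tool(plan=[0.0003, 0.0006, 0, 0, 0, 0, 0, 0, 0, 0, 0, 0, 0, 0, 0, 0, 0, 0])

```text
t: 43.55
eef_pos: [0.5572, 0.0434, 0.1809]
tcp_rot: [-0.707, 0.707, 0.002, -0.002]
ft_force: [0.1, -0.2, -1.3]
width: 0.286
```

drive_tool(plan=[0, 0, 0, 0, 0, 0, 0, 0, 0, 0, 0, 0, 0, 0, 0, 0, 0, 0, 0, 0, 0, 0, 0, 0, 0, 0, 0, 0, 0, 0], grip=0.65)

```text
t: 44.05
eef_pos: [0.5572, 0.0433, 0.1809]
tcp_rot: [-0.707, 0.707, 0.002, -0.002]
ft_force: [0.1, 0.2, -0.3]
width: 0.654
```

drive_tool(plan=[0, -0.02, 0, 0, 0, 0, 0, -0.04, 0, 0, 0, 0, 0, -0.04, 0, 0, 0, 0, -0.007, -0.03, 0.03, 0, 0, 0, -0.009, -0.02, 0.045, 0, 0, 0, -0.009, 0, 0.045, 0, 0, 0, -0.007, 0, 0.045, 0, 0, 0, 0, 0, 0.045, 0, 0, 0, 0, 0, 0.045, 0, 0, 0, 0, 0, 0.045, 0, 0, 0, 0, 0, 0.018, 0, 0, 0, 0, 0, 0, 0, 0, 0])

```text
t: 45.25
eef_pos: [0.5225, 0.3632, 0.3304]
tcp_rot: [0.707, -0.707, -0.003, 0.004]
ft_force: [0.6, -0.6, -0.4]
width: 0.648
```

drive_tool(plan=[0, 0, 0, 0, 0, 0, 0, 0, 0, 0, 0, 0])

```text
t: 45.45
eef_pos: [0.5232, 0.3598, 0.3309]
tcp_rot: [-0.707, 0.707, 0.002, -0.002]
ft_force: [-0.1, 0.0, 1.0]
width: 0.649
```

```bash
python3 -c "
from h import *
go([.5242,.361,.179],np.radians(.36))"
```

```text
t 45.45 pos [0.5232 0.3598 0.3309] x axis 0.34 yaxis [-0. -0. -1.] F [-0.1  0.   1. ] w 0.649
 shift [0.0011, 0.1519, 0.0012]  turn [0.0004, -0.0003, -0.0002]
```

drive_tool(plan=[0.0008, 0.02, 0.001, 0, 0, 0, 0, 0.04, 0, 0, 0, 0, 0, 0.04, 0, 0, 0, 0, 0, 0.03, 0, 0, 0, 0, 0, 0.015, 0, 0, 0, 0, 0, 0.005, 0, 0, 0, 0, 0, 0, 0, 0, 0, 0, 0, 0, 0, 0, 0, 0, 0, 0, 0, 0, 0, 0])

```text
t: 46.35
eef_pos: [0.5243, 0.3621, 0.1822]
tcp_rot: [0.707, -0.707, -0.003, 0.002]
ft_force: [0.6, 0.4, -0.2]
width: 0.648
```

```bash
python3 -c "
from h import *
go([.5242,.361,.179],np.radians(.36))"
```

```text
t 46.35 pos [0.5243 0.3621 0.1822] x axis 0.39 yaxis [ 0.002  0.001 -1.   ] F [ 0.6  0.4 -0.2] w 0.648
 shift [-0.0001, 0.0032, -0.0011]  turn [-0.0009, 0.0005, 0.0017]
```

drive_tool(plan=[0, 0.002, -0.001, 0, 0, 0, 0, 0, 0, 0, 0, 0, 0, 0, 0, 0, 0, 0], grip=0.65)

```text
t: 46.65
eef_pos: [0.5238, 0.3611, 0.1791]
tcp_rot: [0.707, -0.707, -0.003, 0.002]
ft_force: [0.0, -0.3, -0.2]
width: 0.652
```

drive_tool(plan=[0, 0, 0, 0, 0, 0, 0, 0, 0, 0, 0, 0, 0, 0, 0, 0, 0, 0, 0, 0, 0, 0, 0, 0, 0, 0, 0, 0, 0, 0, 0, 0, 0, 0, 0, 0, 0, 0, 0, 0, 0, 0, 0, 0, 0, 0, 0, 0], grip=0)

```text
t: 47.45
eef_pos: [0.5238, 0.3612, 0.1791]
tcp_rot: [0.707, -0.707, -0.003, 0.002]
ft_force: [-2.3, -0.5, 5.2]
width: 0.311
```

drive_tool(plan=[0, -0.01, 0, 0, 0, 0, 0, -0.03, 0, 0, 0, 0, 0, -0.04, 0, 0, 0, 0, 0, -0.04, 0, 0, 0, 0, 0, -0.03, 0, 0, 0, 0, 0, -0.015, 0, 0, 0, 0])

```text
t: 48.05
eef_pos: [0.5242, 0.3613, 0.3477]
tcp_rot: [0.708, -0.706, -0.004, 0.001]
ft_force: [0.4, -0.0, -0.8]
width: 0.31
```

drive_tool(plan=[0, 0, -0.02, 0, 0, 0, 0, 0, -0.045, 0, 0, 0, 0, 0, -0.045, 0, 0, 0, 0, 0, -0.045, 0, 0, 0, 0, 0, -0.045, 0, 0, 0, 0, 0, -0.045, 0, 0, 0, 0, 0, -0.045, 0, 0, 0, 0, 0, -0.045, 0, 0, 0, 0.001, 0, -0.022, 0, 0, 0, 0, 0, -0.02, 0, 0, 0, 0, 0, 0, 0, 0, 0, 0, 0, 0, 0, 0, 0])

```text
t: 49.25
eef_pos: [0.5269, -0.0163, 0.3436]
tcp_rot: [0.707, -0.707, -0.002, 0.002]
ft_force: [0.7, 0.3, -0.7]
width: 0.302
```

```bash
python3 -c "
from h import *
go([.528,-.0161,.187],np.radians(.3))"
```

```text
t 49.25 pos [ 0.5269 -0.0163  0.3436] x axis 0.33 yaxis [-0.001  0.    -1.   ] F [ 0.7  0.3 -0.7] w 0.302
 shift [0.0012, 0.1566, 0.0001]  turn [-0.0002, 0.0005, -0.0008]
```

drive_tool(plan=[0.0008, 0.02, 0, 0, 0, 0, 0, 0.04, 0, 0, 0, 0, 0, 0.04, 0, 0, 0, 0, 0, 0.03, 0, 0, 0, 0, 0, 0.015, 0, 0, 0, 0, 0, 0.006, 0, 0, 0, 0, 0, 0.003, 0, 0, 0, 0, 0, 0, 0, 0, 0, 0, 0, 0, 0, 0, 0, 0, 0, 0, 0, 0, 0, 0])

```text
t: 50.25
eef_pos: [0.5286, -0.0159, 0.1907]
tcp_rot: [-0.707, 0.707, 0.003, -0.002]
ft_force: [0.1, 1.0, 0.7]
width: 0.311
```

drive_tool(plan=[0, 0.001, 0, 0, 0, 0, 0, 0, 0, 0, 0, 0, 0, 0, 0, 0, 0, 0])

```text
t: 50.55
eef_pos: [0.5283, -0.0159, 0.189]
tcp_rot: [-0.707, 0.707, 0.002, -0.002]
ft_force: [0.1, -0.1, -0.7]
width: 0.307
```

drive_tool(plan=[-0.0003, 0.001, 0, 0, 0, 0, 0, 0.0005, 0, 0, 0, 0, 0, 0, 0, 0, 0, 0])

```text
t: 50.85
eef_pos: [0.5279, -0.0159, 0.1873]
tcp_rot: [0.707, -0.707, -0.002, 0.003]
ft_force: [-0.3, -0.5, -1.0]
width: 0.304
```

drive_tool(plan=[0, 0.0004, 0, 0, 0, 0, 0, 0, 0, 0, 0, 0, 0, 0, 0, 0, 0, 0])

```text
t: 51.15
eef_pos: [0.5279, -0.0159, 0.1872]
tcp_rot: [-0.707, 0.707, 0.003, -0.002]
ft_force: [-1.9, 0.6, 4.7]
width: 0.308
```

drive_tool(plan=[0, 0, 0, 0, 0, 0, 0, 0, 0, 0, 0, 0, 0, 0, 0, 0, 0, 0, 0, 0, 0, 0, 0, 0, 0, 0, 0, 0, 0, 0], grip=0.65)

```text
t: 51.65
eef_pos: [0.5279, -0.0159, 0.1869]
tcp_rot: [-0.707, 0.707, 0.002, -0.003]
ft_force: [0.0, -1.2, -0.2]
width: 0.648
```

drive_tool(plan=[0, -0.02, 0, 0, 0, 0, 0, -0.04, 0, 0, 0, 0, 0, -0.04, 0, 0, 0, 0, 0, -0.03, 0.03, 0, 0, 0, 0, -0.02, 0.045, 0, 0, 0, 0, 0, 0.045, 0, 0, 0, 0, 0, 0.045, 0, 0, 0, 0, 0, 0.045, 0, 0, 0, 0, 0, 0.03, 0, 0, 0, 0, 0, 0, 0, 0, 0])

```text
t: 52.65
eef_pos: [0.5258, 0.2275, 0.3368]
tcp_rot: [0.707, -0.707, -0.004, 0.004]
ft_force: [0.3, -0.2, -0.2]
width: 0.648
```

```bash
python3 -c "
from h import *
go([.53,.2,.33]); s=snap('side','s12.png'); t=snap('top','t12.png')
a=cv2.resize(cv2.imread('pics/s12.png')[150:450,200:500],(400,400))
b=cv2.resize(cv2.imread('pics/t12.png')[130:330,230:430],(400,400),interpolation=cv2.INTER_CUBIC); b0=cv2.resize(cv2.imread('pics/top0.png')[130:330,230:430],(400,400))
cv2.imwrite('pics/c12.png',np.hstack([a,b]))
# objective comparison with the start
S0=cv2.imread('pics/side0.png').astype(int); S1=cv2.imread('pics/s12.png').astype(int)
for n,(x0,x1,y0,y1) in dict(caddyside=(255,385,205,320),gauge=(375,425,245,280),bar=(305,357,195,235)).items():
  d=abs(S0-S1).max(2)[y0:y1,x0:x1]; print(n,(d>40).sum(),d.size)
  (sx,sy),r=cv2.phaseCorrelate(cv2.cvtColor(cv2.imread('pics/side0.png'),6).astype(float)[y0:y1,x0:x1].copy(),cv2.cvtColor(cv2.imread('pics/s12.png'),6).astype(float)[y0:y1,x0:x1].copy()); print('  shift px',round(sx,2),round(sy,2),round(r,2))
"
```

```text
t 52.65 pos [0.5258 0.2275 0.3368] x axis 0.6 yaxis [-0.     0.001 -1.   ] F [ 0.3 -0.2 -0.2] w 0.648
 shift [0.0039, 0.0068, -0.0275] 
caddyside 863 14950
  shift px 0.56 -0.02 0.84
gauge 0 1750
  shift px -0.02 -0.02 0.99
bar 84 2080
  shift px -0.04 0.2 0.82
```

View pics/c12.png

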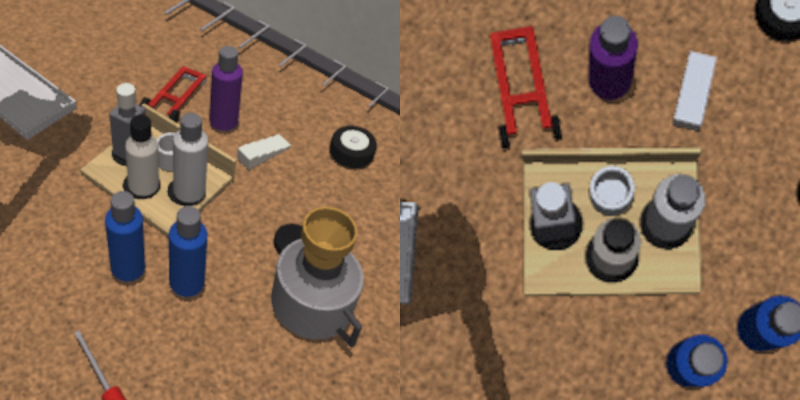

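The final picture shows all three standing on their marks in their original places, the funnel upright in the fuel can, and the gauge and bar apparently where they were. I do one numeric check from the top, then hand in.

```bash
python3 -c "
from h import *
A=cv2.cvtColor(cv2.imread('pics/top0.png'),6).astype(float);B=cv2.cvtColor(cv2.imread('pics/t12.png'),6).astype(float)
for n,(x0,x1,y0,y1) in dict(bar=(270,315,138,206),gauge=(362,392,150,200),sqcap=(292,320,218,256),oil=(325,352,238,272),spray=(351,384,216,256)).items():
  (sx,sy),r=cv2.phaseCorrelate(A[y0:y1,x0:x1].copy(),B[y0:y1,x0:x1].copy()); print(n,round(sx,2),round(sy,2),round(r,2))
print(env.finish_job())"
```

```text
bar 0.45 0.05 1.0
gauge 0.03 0.02 0.99
sqcap -0.08 -0.12 1.03
oil 0.62 -0.48 1.02
spray -0.21 -0.32 0.98
the job is handed in; nothing more can be done
None
```

I moved the two bottles and the spray can to the tray, then seated the funnel in the fuel can's neck. After that I put all three back on their original spots. The job was handed in with about 53 s of the 147 s used; no verdict was reported.

- **Funnel:** it met the neck at the height I predicted for being seated, and the last side picture shows it upright.
- **Bottles and spray can:** all three stand on their own marks. Compared with the start, the top camera shows shifts of 0.1 to 0.8 pixels, under about 2 mm. The square bottle may be turned a few degrees; I did not measure that.
- **Bystanders:** the gauge shows no shift in either view. The wheelie bar shows 0.45 pixels (about 1 mm) in the top view and 0.2 pixels in the side view. The arm never went near it, so this may be a shadow or image effect, but I did not settle it.
- **Disagreements:** the cameras differed by 3 to 5 mm on some positions. I used the close wrist views and measured contact heights for the grasps and placings.
- **Forces:** the highest wrist force shown at the end of any move was about 17 N, when setting the square bottle down in the tray.

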